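# Step a filter flask's neck down to a Buechner funnel

## Robot

A 6-joint arm with a two-finger parallel gripper is mounted at the origin on the work surface. World frame = base frame: x ahead of the robot, y to its left, z up, the work surface at z = 0. Lengths are in m, angles in rad, forces in N, time in s.
With the tool pointing down it reaches from about 0.325 to 0.875 m from the base axis. Payload 4.4 kg.
Tool frame: the origin (TCP) lies at the very end of the fingers, on their centre line; the grasp point (between the pads) lies 19 mm behind it; z points along the fingers, y is the line along which they close (so a half turn about z gives the same grasp; the last joint's range is limited). The gripper opens to 85 mm and grips with 20 to 120 N. Pads are 22 mm wide; open, the fingers measure 114 mm over their backs; the gripper's body (76 mm by 85 mm) begins 54 mm behind the grasp point. The pads swing forward as they close: fully open they stand 13 mm farther back than shut.
Start: joints at [-1.276, 0.207, 1.542, -0, 1.393, -0.15], TCP at [0.248, -0.519, 0.231] pointing down, gripper open.
Joint ranges: [-2.73, 2.73], [-0.86, 2.22], [0.23, 2.46], [-1.11, 4.25], [0.08, 2.63], [-2.82, 2.82]. Speed limits (rad/s): [2.79, 2.79, 3.14, 3.14, 3.14, 3.14].

## Interface

Orientations are given as a unit quaternion [x, y, z, w].
In Python, from bench import ctrl gives the robot as it stands.
- The arm moves only by the tool drive_tool, never from a script. Its argument "moves" is one flat list of numbers, 7 for each row, row after row: the shift along the tool's x, y, z in m, then the turn, a rotation vector about the tool's x, y, z in degrees, then the closure, from -1 (fully open) to 1 (shut), so that 0 is half open. In form: [tx, ty, tz, rx, ry, rz, gripper, tx, ty, tz, rx, ry, rz, gripper, ...]. A call has 1 to 10 rows; each row is the pose to reach, as a shift and turn from the pose commanded when the call began, along the tool's axes at that moment; what a row does not reach only later rows make up. A row lasts 1/8 s, in which the tool goes at most 62.5 mm and 10.7 degrees, less where a joint would pass 70% of its speed; a pose out of reach is approached as far as the arm can. A call with a gripper value outside its range is refused whole. The fingers move at their own pace and stop on an object; "squeeze" is the grip in N (left out, the last holds). Time passes only in rows, so rows that repeat a pose let the fingers close. It gives the time, the measured TCP pose, the force, the opening and the grip force at its end, in the units of the state.
- ctrl.get_state(): the state, without advancing time (a new reading comes with each control period).
- ctrl.capture(name): name is "scene" or "side" or "wrist"; returns (picture, depth): 480x640x3 uint8, red, green, blue; 480x640 float32, m along the optical axis (not along the pixel's ray), 0 where there is no reading.
- ctrl.get_calibration(name): a dict with "camera_matrix" (3x3 intrinsics, pixels), "cam_to_world" (4x4, takes a point from camera to world coordinates); the wrist camera has in their place "T_tool_cam" (4x4, takes a point from camera to tool coordinates, whose origin is the TCP and whose axes are the flange's). Camera axes: x right, y down, z forward; pixel columns grow to the right and rows downward; lengths in m; the calibration is good to about 2 mm. The wrist camera is an equidistant fisheye: a pixel r from the principal point sees the ray r / f radians off the axis. A picture is of the moment at which its call begins: read the wrist's pose just before it. get_calibration takes no time and is no camera call.
- ctrl.job_done(): hands the job in; it is judged then, once.
The state is a dict: "t": time; "joint_pos": joint angles; "joint_vel": joint speeds; "joint_efforts": joint torques, N m; "eef_pos": TCP position; "orientation": TCP orientation; "ft_force": force on the tool from outside, world axes, zero at the start; "ft_torque": the same for the moment, N m; "width": finger opening in m; "gripper_force": force on a finger pad.
Only numpy, scipy, OpenCV 4.12 (cv2) and the standard library are available. Lean on these libraries where they do the work, as an engineer would, in place of code of your own. Each camera call takes 0.05 s, during which the arm holds its last target. There are 200 camera calls.

## Task

Set up the filter flask for vacuum filtration: working in the flask's neck, seat the largest rubber cone first, then the medium cone in the large one, then the smallest in the medium one, each upright and fully home with its collar resting on the piece below. Then lift the white porcelain funnel out of its jar and lower it, without dropping it, stem first into the smallest cone until it rests upright on top, and let go. Do not knock over any of the glassware that stands about.

Things in the scene. Friction and masses are not known exactly. Their poses are not given: they have to be found in the camera images.
- flask_mouth (a point): Centre of the mouth, level with the rim's top, 165 mm above the bench, z up. Glass filter flask, 106 mm wide, fixed to the bench in a black foot ring 132 mm across, 16 mm tall. Neck 52 mm wide inside, 65 mm over the rim, straight for 57 mm down. A short side arm 25 to 35 mm below the rim points any way, reaching 78 mm from the axis.
- cone_large: The largest of three black rubber filter cones, upright on its narrow end, 38 mm tall: collar 66 mm across, 18 mm tall (grip it here), over a tapered plug 20 mm long, 48 mm across at the collar, 40 mm at the foot; through hole 40 mm wide at top, 32 mm at foot. Origin: centre of its underside, z up; yaw is immaterial. Seated in the flask, its origin is 20 mm below the mouth.
- cone_medium: The medium one of three black rubber filter cones, upright on its narrow end, 38 mm tall: collar 54 mm across, 18 mm tall (grip it here), over a tapered plug 20 mm long, 37 mm across at the collar, 29 mm at the foot; through hole 29 mm wide at top, 21 mm at foot. Origin: centre of its underside, z up; yaw is immaterial. Seated in the large cone, its origin is 18 mm above that cone's origin.
- cone_small: The smallest of three black rubber filter cones, upright on its narrow end, 38 mm tall: collar 42 mm across, 18 mm tall (grip it here), over a tapered plug 20 mm long, 25 mm across at the collar, 19 mm at the foot; through hole 20 mm wide at top, 14 mm at foot. Origin: centre of its underside, z up; yaw is immaterial. Seated in the medium cone, its origin is 18 mm above that cone's origin.
- funnel: White porcelain funnel, stem down in the jar's mouth. Cup 62 mm across (64 over the 3 mm rim bead), rim 52 mm above its flat shoulder; shoulder 36 mm across, widening to full width 12 mm higher; stem 11 mm thick, 58 mm long, tip tapered. Grip across the cup. Origin: centre of the shoulder, top of the stem, z up; yaw immaterial. Seated, it is 38 mm above the small cone's origin.
- jar: Clear glass jar that holds the funnel at the start, loose on the bench: 62 mm in diameter, 75 mm tall, mouth 26 mm wide. Origin: centre of the underside; the funnel's shoulder rests on its rim, 75 mm up. It must stay standing.
- erlenmeyer: Small glass conical flask, 101 mm tall, 64 mm wide at the foot, a bystander that must stay standing. Origin: centre of the underside; z up.
- reagent_bottle: Clear glass bottle with a white label and a blue cap, 70 mm in diameter, 140 mm tall, a bystander that must stay standing. Origin: centre of the underside; z up.
- amber_bottle: Small brown glass bottle with a white cap, 58 mm in diameter, 120 mm tall, a bystander that must stay standing. Origin: centre of the underside; z up.
Not all that is in view belongs to the job. Leave any purple or yellow look-alike of the funnel alone.

How it is judged:
By the outcome, as a careful person would: the job done as asked, in the order asked, and still so for the second after the job is handed in, with the robot touching nothing.
It also fails if it takes over 125 s, if anything falls off the work surface, if the arm or the gripper's body presses on something with over 40 N, if the wrist force passes 120 N, or if a joint passes its speed limit or range.

## Working session

There is one attempt and no reset: what is moved stays moved. The work goes in short steps, Python scripts to look and compute and a tool call to move; the robot and the scene stay as the last step left them, time stands still between calls to the robot, and variables do not carry over. Pictures are saved under pics/ and viewed, at most 15 in all, crops included, and the job is handed in when it is done.

Besides the shell and the picture viewer there is one more tool, called by a JSON object that holds its "name" and its "arguments". drive_tool: Moves the arm, as the interface text tells. Its arguments: {"type":"object","properties":{"moves":{"type":"array"},"squeeze":{"type":"number"}},"required":["moves"]}

```bash
ls; mkdir -p pics
python3 - <<'E'
from bench import ctrl
import cv2,numpy as np
for n in ("scene","side"):
    p,d=ctrl.capture(n); cv2.imwrite(f"pics/{n}0.png",p[:,:,::-1]); np.savez(f"{n}0.npz",p=p,d=d)
    c=ctrl.get_calibration(n); print(n,c["camera_matrix"].round(1).tolist(),c["cam_to_world"].round(3).tolist())
print(ctrl.get_calibration("wrist"))
s=ctrl.get_state();print(s)
E
```

```text
pics
scene [[544.0, 0.0, 307.4], [0.0, 544.0, 242.6], [0.0, 0.0, 1.0]] [[-0.225, 0.663, -0.714, 1.457], [0.974, 0.161, -0.157, 0.192], [0.011, -0.731, -0.682, 0.993], [0.0, 0.0, 0.0, 1.0]]
side [[577.9, 0.0, 327.0], [0.0, 577.9, 233.2], [0.0, 0.0, 1.0]] [[-0.844, -0.367, 0.39, -0.001], [-0.536, 0.59, -0.604, 0.916], [-0.008, -0.719, -0.695, 1.168], [0.0, 0.0, 0.0, 1.0]]
{'camera_matrix': array([[371.64829954,   0.        , 326.52235582],
       [  0.        , 371.64829954, 241.20280668],
       [  0.        ,   0.        ,   1.        ]]), 'T_tool_cam': array([[ 9.87151683e-04, -9.52647019e-01, -3.04076772e-01,
         7.80372210e-02],
       [ 9.99999394e-01,  1.08891470e-03, -1.65090726e-04,
         3.05451846e-05],
       [ 4.88386854e-04, -3.04076425e-01,  9.52647516e-01,
        -1.42549208e-01],
       [ 0.00000000e+00,  0.00000000e+00,  0.00000000e+00,
         1.00000000e+00]])}
{'t': 0.1, 'joint_pos': array([-1.27549485e+00,  2.07358977e-01,  1.54283598e+00, -3.97580157e-05,
        1.39350481e+00, -1.50513052e-01]), 'joint_vel': array([-0.00081578, -0.00139814, -0.00394184,  0.00056578,  0.00083774,
        0.0009327 ]), 'joint_efforts': array([-5.09295842e-04, -3.84091365e+01, -2.92547679e+01, -1.52953130e-04,
        4.90139733e-03, -1.95526343e-05]), 'eef_pos': array([ 0.24770247, -0.51813829,  0.23021634]), 'orientation': array([ 9.75257554e-01,  2.21069205e-01, -9.57171624e-05, -1.04938072e-03]), 'ft_force': array([-0.27216419, -0.23272098, -0.21160314]), 'ft_torque': array([-0.00668325,  0.0177571 ,  0.01410218]), 'gripper_force': 0.0, 'width': 0.08538108740304867}
```

View pics/scene0.png

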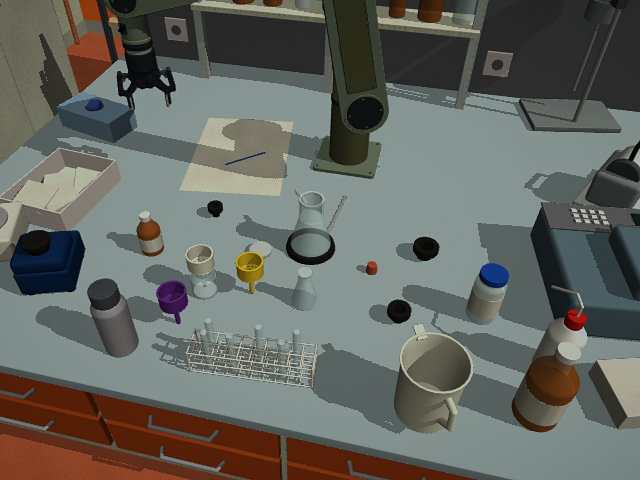

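View pics/side0.png

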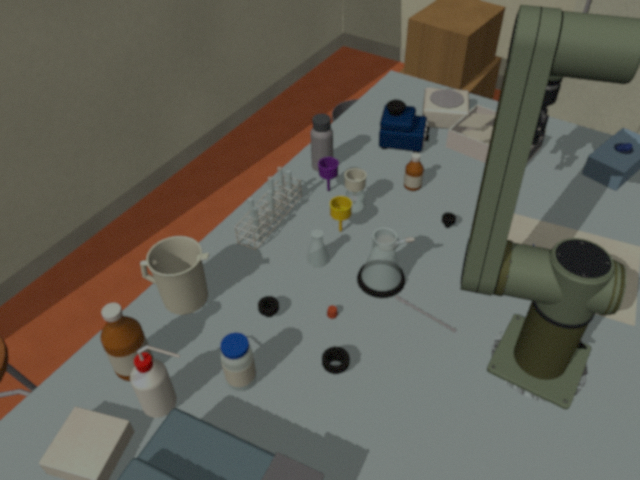

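The scene view shows the large cone at (426,248), the medium at (399,311) and the small at (215,208). The flask's mouth is at (311,198) and its foot ring at (311,245). The three funnel shapes are white in the jar (201,262), purple (172,297) and yellow (250,266). Only the white one stands in a clear jar, so that is the one meant. The side view shows the same things: large (336,360), medium (268,306), small (448,220), funnel (355,180) and flask mouth (385,238), with the side arm pointing right.

```bash
cat > h.py <<'E'
from bench import ctrl
import cv2,numpy as np
from scipy.spatial.transform import Rotation as R
from scipy.optimize import least_squares
def cast(n,uv,z):
    c=ctrl.get_calibration(n);K=c["camera_matrix"];T=c["cam_to_world"]
    uv=np.atleast_2d(uv).astype(float);r=np.c_[(uv-K[:2,2])/K[0,0],np.ones(len(uv))]@T[:3,:3].T
    return T[:3,3]+r*((z-T[2,3])/r[:,2])[:,None]
def pts(n,d,mask):
    c=ctrl.get_calibration(n);K=c["camera_matrix"];T=c["cam_to_world"]
    v,u=np.where(mask&(d>0));z=d[v,u]
    return np.c_[(u-K[0,2])/K[0,0]*z,(v-K[1,2])/K[0,0]*z,z]@T[:3,:3].T+T[:3,3]
def circ(p,r=None):
    f=lambda q:np.hypot(p[:,0]-q[0],p[:,1]-q[1])-(q[2] if r is None else r)
    s=least_squares(f,[*p[:,:2].mean(0),.03],loss="soft_l1",f_scale=.001);return s.x.round(4)
def wcast(T,uv,z):  # T: 4x4 tool pose
    c=ctrl.get_calibration("wrist");K=c["camera_matrix"];C=T@c["T_tool_cam"]
    q=(np.atleast_2d(uv).astype(float)-K[:2,2])/K[0,0];th=np.linalg.norm(q,axis=1)
    s=np.sinc(th/np.pi);r=np.c_[q*s[:,None],np.cos(th)]@C[:3,:3].T
    return C[:3,3]+r*((z-C[2,3])/r[:,2])[:,None]
def tool():
    s=ctrl.get_state();T=np.eye(4);T[:3,:3]=R.from_quat(s["orientation"]).as_matrix();T[:3,3]=s["eef_pos"];return T
E
python3 - <<'E'
from h import *
B={"scene":dict(L=(426,248,18),M=(399,311,16),S=(215,208,12),ring=(311,245,30)),
   "side":dict(L=(336,360,18),M=(268,306,15),S=(448,220,12),ring=(382,277,28))}
for n in B:
    z=np.load(n+"0.npz");g=z["p"].max(2)
    for k,(u,v,h) in B[n].items():
        m=np.zeros(g.shape,np.uint8);m[v-h:v+h,u-h:u+h]=255;m[g>60]=0
        P=pts(n,z["d"],m>0);H=.038 if k!="ring" else .016
        c=max(cv2.findContours(m,0,1)[0],key=cv2.contourArea)[:,0]
        W=cast(n,c,H);e=cv2.fitEllipse(c)
        t=P[P[:,2]>H-.006]
        print(n,k,"zmax",np.percentile(P[:,2],95).round(3),"top box",((t.min(0)+t.max(0))/2).round(3)[:2],(t.max(0)-t.min(0)).round(3)[:2],"cast",circ(W),"ell",cast(n,e[0],H*.6).round(3))
# white funnel & mouth via depth
P={}
for n,(u,v) in dict(scene=(201,254),side=(355,176)).items():
    z=np.load(n+"0.npz");m=np.zeros((480,640),bool);m[v-16:v+22,u-20:u+20]=1
    p=pts(n,z["d"],m);t=p[p[:,2]>.118];print(n,"funnel",len(t),((t.min(0)+t.max(0))/2).round(3),(t.max(0)-t.min(0)).round(3),circ(t))
print("mouth",cast("scene",(311,197),.165),cast("side",(385,235),.165))
for k,u1,u2 in (("erl",(304,305),(317,262)),("amber",(151,253),(413,187)),("reag",(484,318),(240,382))):print(k,cast("scene",u1,0).round(3),cast("side",u2,0).round(3))
for k,u1,u2 in (("yel",(250,258),(341,205)),("pur",(172,290),(328,165))):print(k,cast("scene",u1,.09).round(3),cast("side",u2,.09).round(3))
z=[cv2.resize(np.load(n+"0.npz")["p"][v-75:v+75,u-100:u+100,::-1],(400,300),interpolation=2) for n,u,v in (("scene",230,250),("side",360,200),("scene",360,230),("side",330,290))]
cv2.imwrite("pics/crop1.png",np.vstack([np.hstack(z[:2]),np.hstack(z[2:])]))
E
```

```text
scene L zmax 0.042 top box [0.397 0.27 ] [0.068 0.064] cast [0.4039 0.2695 0.0376] ell [[0.39  0.271 0.023]]
scene M zmax 0.041 top box [0.624 0.225] [0.059 0.051] cast [0.6291 0.225  0.0302] ell [[0.617 0.226 0.023]]
scene S zmax 0.042 top box [ 0.373 -0.31 ] [0.043 0.042] cast [ 0.3793 -0.3073  0.0268] ell [[ 0.365 -0.314  0.023]]
scene ring zmax 0.068 top box [ 0.446 -0.024] [0.109 0.127] cast [ 0.4466 -0.0226  0.0628] ell [[ 0.438 -0.024  0.01 ]]
side L zmax 0.04 top box [0.396 0.274] [0.065 0.068] cast [0.3931 0.2759 0.0332] ell [[0.398 0.268 0.023]]
side M zmax 0.04 top box [0.622 0.228] [0.05  0.055] cast [0.6181 0.2316 0.0278] ell [[0.626 0.223 0.023]]
side S zmax 0.04 top box [ 0.371 -0.307] [0.037 0.044] cast [ 0.3679 -0.3005  0.0233] ell [[ 0.372 -0.316  0.023]]
side ring zmax 0.02 top box [ 0.435 -0.017] [0.121 0.123] cast [ 0.4322 -0.0147  0.0605] ell [[ 0.436 -0.022  0.01 ]]
scene funnel 251 [ 0.645 -0.239  0.125] [0.066 0.065 0.014] [ 0.6457 -0.2386  0.0294]
side funnel 130 [ 0.647 -0.236  0.125] [0.065 0.072 0.013] [ 0.6464 -0.2367  0.0295]
mouth [[ 0.42898654 -0.02638884  0.165     ]] [[ 0.43608068 -0.02593052  0.165     ]]
erl [[ 0.632  0.005 -0.   ]] [[0.617 0.013 0.   ]]
amber [[ 0.553 -0.424  0.   ]] [[ 0.536 -0.42   0.   ]]
reag [[0.572 0.424 0.   ]] [[0.561 0.423 0.   ]]
yel [[ 0.596 -0.135  0.09 ]] [[ 0.632 -0.138  0.09 ]]
pur [[ 0.733 -0.272  0.09 ]] [[ 0.762 -0.275  0.09 ]]
```

View pics/crop1.png

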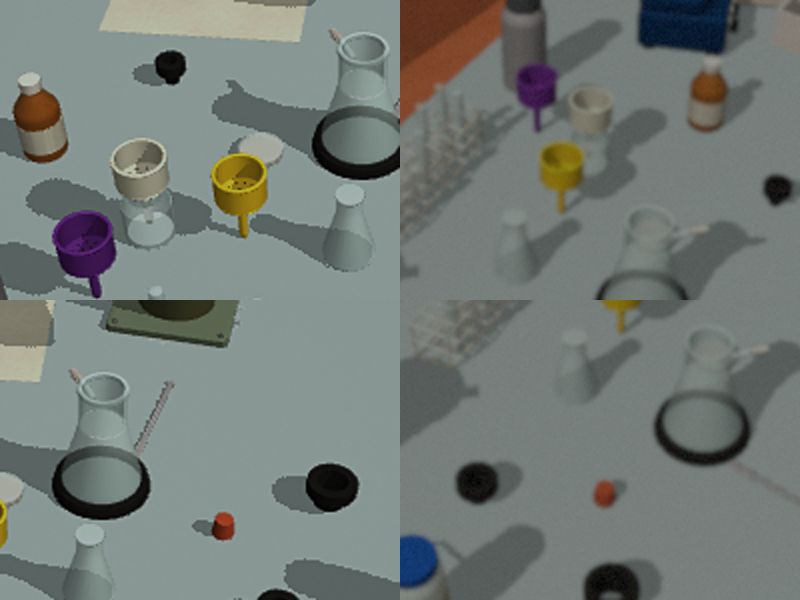

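The crop confirms the white funnel standing in the clear jar, with the yellow and purple ones separate. The flask's side arm points away from the scene camera, roughly toward −x −y. I'll go above the flask first, since it lies on the way.

{"name": "drive_tool", "arguments": {"moves": [0.382,-0.368,-0.07,0,0,25.5,-1,0.382,-0.368,-0.07,0,0,25.5,-1,0.382,-0.368,-0.07,0,0,25.5,-1,0.382,-0.368,-0.07,0,0,25.5,-1,0.382,-0.368,-0.07,0,0,25.5,-1,0.382,-0.368,-0.07,0,0,25.5,-1,0.382,-0.368,-0.07,0,0,25.5,-1,0.382,-0.368,-0.07,0,0,25.5,-1,0.382,-0.368,-0.07,0,0,25.5,-1,0.382,-0.368,-0.07,0,0,25.5,-1], "squeeze": 40}}

```text
t: 1.35
eef_pos: [0.4342, -0.02, 0.3013]
orientation: [1.0, 0.003, 0.0, -0.0]
ft_force: [-0.3, -0.5, 0.3]
width: 0.0856
gripper_force: 0.0
```

```bash
cat >> h.py <<'E'
def look(f):
    T=tool();p,d=ctrl.capture("wrist");cv2.imwrite(f"pics/{f}.png",p[:,:,::-1]);np.savez(f"{f}.npz",p=p,d=d,T=T);return T,p,d
E
python3 -c "
from h import *
T,p,d=look('w1');print(T[:3,3])
for r in range(100,400,30):print(d[r,200:460:30].round(3))"
```

```text
[ 0.43418326 -0.02004661  0.30129647]
[0.412 0.412 0.414 0.413 0.414 0.413 0.413 0.413 0.41 ]
[0.423 0.422 0.423 0.424 0.424 0.423 0.426 0.424 0.409]
[0.43  0.434 0.434 0.42  0.373 0.385 0.433 0.434 0.42 ]
[0.445 0.446 0.446 0.389 0.28  0.28  0.431 0.446 0.445]
[0.458 0.457 0.457 0.442 0.346 0.347 0.459 0.456 0.457]
[0.47  0.469 0.469 0.467 0.303 0.298 0.468 0.47  0.47 ]
[0.482 0.483 0.48  0.482 0.483 0.481 0.483 0.481 0.484]
[0.137 0.497 0.496 0.496 0.495 0.496 0.496 0.495 0.137]
[0.118 0.513 0.509 0.    0.511 0.51  0.51  0.51  0.133]
[0.116 0.529 0.527 0.527 0.525 0.527 0.526 0.527 0.13 ]
```

View pics/w1.png

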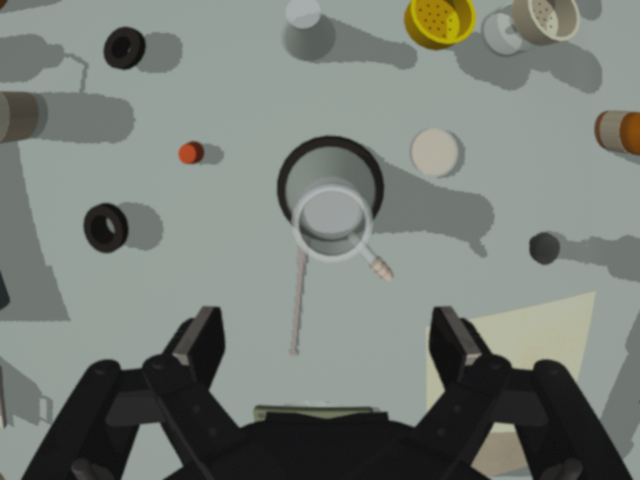

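The wrist view shows the flask mouth ring centred near (332,222), with the side arm toward (385,270). The large cone is at (106,228), the medium at (124,47), the small at (545,248), and the white funnel's rim at (546,18).

Run:
```python
from h import *
z=np.load("w1.npz");T=z["T"];p=z["p"];d=z["d"]
# rim: depth-based
m=np.zeros(d.shape,bool);m[170:275,280:385]=1;m&=(d>.255)&(d<.30)
v,u=np.where(m);g=np.c_[u,v];print(len(u),u.min(),u.max(),v.min(),v.max())
W=wcast(T,g,.165);c=circ(W,.029);rr=np.hypot(*(W[:,:2]-c[:2]).T);k=abs(rr-.029)<.006;print("mouth",circ(W[k]),k.sum())
G=p.max(2)
for n,(u0,v0,h) in dict(L=(106,228,30),M=(124,47,28),S=(545,248,20)).items():
    m=np.zeros(G.shape,np.uint8);m[v0-h:v0+h,u0-h:u0+h]=255;m[G>62]=0
    c=max(cv2.findContours(m,0,1)[0],key=cv2.contourArea)[:,0];print(n,circ(wcast(T,c,.036)), "centre px",wcast(T,(u0,v0),.038).round(4))
for n,uv,h in (("funnel",(547,16),.127),("yel",(440,18),.11)):print(n,wcast(T,uv,h).round(3))
```

```text
2031 291 372 182 261
mouth [ 0.438  -0.0239  0.0288] 2031
L [0.3982 0.2667 0.034 ] centre px [[0.3985 0.2638 0.038 ]]
M [0.6218 0.2224 0.0277] centre px [[0.6222 0.221  0.038 ]]
S [ 0.3738 -0.3051  0.0209] centre px [[ 0.3752 -0.306   0.038 ]]
funnel [[ 0.637 -0.228  0.127]]
yel [[ 0.62  -0.122  0.11 ]]
```

{"name": "drive_tool", "arguments": {"moves": [-0.036,-0.288,0,0,0,0,-1,-0.036,-0.288,0,0,0,0,-1,-0.036,-0.288,0,0,0,0,-1,-0.036,-0.288,0,0,0,0,-1,-0.036,-0.288,0.18,0,0,0,-1,-0.036,-0.288,0.18,0,0,0,-1,-0.036,-0.288,0.18,0,0,0,-1,-0.036,-0.288,0.18,0,0,0,-1,-0.036,-0.288,0.18,0,0,0,-1]}}

```text
t: 2.52
eef_pos: [0.3993, 0.2653, 0.1228]
orientation: [1.0, -0.0, 0.001, -0.0]
ft_force: [1.1, -0.7, 1.6]
width: 0.0855
gripper_force: 0.0
```

```bash
cat >> h.py <<'E'
def cone(f,zt,box=(200,20,480,330),th=62):
    T,p,d=look(f);G=p.max(2);m=np.zeros(G.shape,np.uint8);a,b,c,e=box;m[b:e,a:c]=255;m[G>th]=0
    cs=sorted(cv2.findContours(m,0,1)[0],key=cv2.contourArea)[::-1][:3]
    print("tcp",T[:3,3].round(4))
    for c in cs:
        if len(c)>20: print(cv2.boundingRect(c),circ(wcast(T,c[:,0],zt)))
E
python3 -c "
from h import *
cone('w2',.036)"
```

```text
tcp [0.3993 0.2653 0.1228]
(269, 200, 98, 97) [0.398  0.2714 0.0325]
(431, 308, 23, 22) [0.3436 0.1816 0.0085]
(201, 308, 22, 22) [0.3435 0.3491 0.0084]
```

View pics/w2.png

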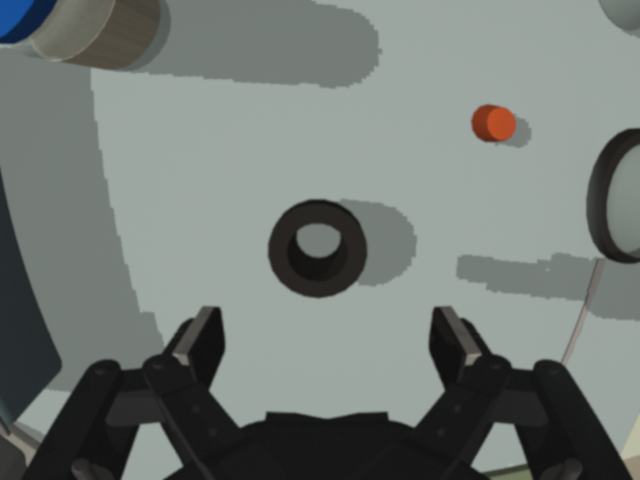

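The large cone is centred at (318,248) px, which the circle fit puts at (0.398, 0.271). I'll grip it.

{"name": "drive_tool", "arguments": {"moves": [-0.001,-0.005,0.06,0,0,0,-1,-0.001,-0.005,0.1,0,0,0,-1,-0.001,-0.005,0.114,0,0,0,-1,-0.001,-0.005,0.114,0,0,0,-1,-0.001,-0.005,0.114,0,0,0,1,-0.001,-0.005,0.114,0,0,0,1,-0.001,-0.005,0.114,0,0,0,1,-0.001,-0.005,0.114,0,0,0,1,-0.001,-0.005,0.114,0,0,0,1], "squeeze": 40}}

```text
t: 3.7
eef_pos: [0.399, 0.2726, 0.0098]
orientation: [1.0, 0.0, 0.002, -0.002]
ft_force: [-1.0, 0.9, 7.8]
width: 0.0648
gripper_force: 42.9
```

{"name": "drive_tool", "arguments": {"moves": [0,0,-0.06,0,0,0,1,0,0,-0.12,0,0,0,1,0,0,-0.18,0,0,0,1,0,0,-0.23,0,0,0,1,0.04,0.296,-0.23,0,0,0,1,0.04,0.296,-0.23,0,0,0,1,0.04,0.296,-0.23,0,0,0,1,0.04,0.296,-0.23,0,0,0,1,0.04,0.296,-0.23,0,0,0,1,0.04,0.296,-0.23,0,0,0,1]}}

```text
t: 4.95
eef_pos: [0.4373, -0.0281, 0.2382]
orientation: [1.0, -0.003, 0.001, 0.001]
ft_force: [-0.2, 0.5, -0.2]
width: 0.0646
gripper_force: 44.8
```

```bash
python3 -c "
from h import *
T,p,d=look('w3');s=ctrl.get_state();print(s['eef_pos'],s['width'],s['ft_force'])
cone('w3b',.255,(200,20,480,330))"
```

```text
[ 0.43697652 -0.02629883  0.23795853] 0.06489125116014192 [ 0.59870411  0.40775727 -0.18563307]
tcp [ 0.437  -0.0263  0.238 ]
(230, 257, 194, 73) [ 0.4415 -0.0263  0.0278]
(265, 141, 121, 96) [ 0.4887 -0.0256  0.0201]
(431, 312, 17, 18) [ 0.4411 -0.0713  0.0035]
```

View pics/w3.png

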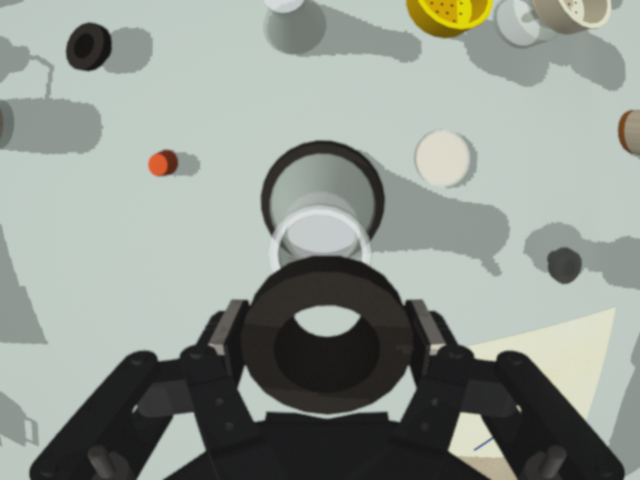

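Run:
```python
from h import *
z=np.load("w3b.npz");T=z["T"];p=z["p"];d=z["d"]
m=np.zeros(d.shape,bool);m[195:262,262:380]=1;m&=(d>.17)&(d<.255)&(p.max(2)>150)
v,u=np.where(m);W=wcast(T,np.c_[u,v],.165);print(len(u),u.min(),u.max(),v.min(),"mouth",circ(W,.029),circ(W),circ(W,.0305))
for h in (.26,.266,.27):
    e=wcast(T,[(242,340),(413,340),(327,257)],h);print(h,e.round(4).tolist(), circ(e,.033))
```

```text
2015 272 375 197 mouth [ 0.4388 -0.0237  0.03  ] [ 0.4401 -0.0237  0.028 ] [ 0.4369 -0.0237  0.03  ]
0.26 [[0.4361, 0.0067, 0.26], [0.436, -0.06, 0.26], [0.4707, -0.0265, 0.26]] [ 0.4377 -0.0266  0.03  ]
0.266 [[0.4401, 0.005, 0.266], [0.4399, -0.0583, 0.266], [0.4729, -0.0265, 0.266]] [ 0.4399 -0.0266  0.03  ]
0.27 [[0.4427, 0.0039, 0.27], [0.4425, -0.0572, 0.27], [0.4744, -0.0265, 0.27]] [ 0.4413 -0.0266  0.03  ]
```

{"name": "drive_tool", "arguments": {"moves": [-0.001,-0.0025,0.03,0,0,0,1,-0.001,-0.0025,0.05,0,0,0,1,-0.001,-0.0025,0.062,0,0,0,1,-0.001,-0.0025,0.068,0,0,0,1,-0.001,-0.0025,0.074,0,0,0,1,-0.001,-0.0025,0.078,0,0,0,1,-0.001,-0.0025,0.081,0,0,0,1,-0.001,-0.0025,0.081,0,0,0,1]}}

```text
t: 6.05
eef_pos: [0.4365, -0.0229, 0.1566]
orientation: [1.0, 0.0, 0.001, 0.0]
ft_force: [1.5, -0.6, -1.9]
width: 0.0652
gripper_force: 44.8
```

{"name": "drive_tool", "arguments": {"moves": [0,0,0.002,0,0,0,1,0,0,0.003,0,0,0,1,0,0,0.003,0,0,0,1]}}

```text
t: 6.42
eef_pos: [0.4369, -0.0229, 0.1548]
orientation: [1.0, 0.0, 0.001, 0.0]
ft_force: [-1.8, 0.0, 7.4]
width: 0.0646
gripper_force: 45.5
```

{"name": "drive_tool", "arguments": {"moves": [0,0,0.003,0,0,0,0.6,0,0,0.002,0,0,0,-1,0,0,0.0,0,0,0,-1,0,0,0.0,0,0,0,-1,0,0,-0.06,0,0,0,-1,0,0,-0.11,0,0,0,-1,0,0,-0.11,0,0,0,-1]}}

```text
t: 7.3
eef_pos: [0.4389, -0.0233, 0.2679]
orientation: [1.0, 0.0, 0.005, 0.001]
ft_force: [0.5, -0.7, -0.2]
width: 0.0854
gripper_force: 0.0
```

```bash
python3 -c "
from h import *
cone('w4',.183)
z=np.load('w4.npz');cv2.imwrite('pics/w4c.png',cv2.resize(z['p'][130:370,200:450,::-1],(500,480)))"
```

```text
tcp [ 0.4389 -0.0233  0.2679]
(271, 144, 113, 156) [ 0.4582 -0.0229  0.0398]
(201, 308, 22, 22) [0.385  0.0593 0.0082]
(431, 308, 22, 22) [ 0.3851 -0.1064  0.0083]
```

View pics/w4c.png

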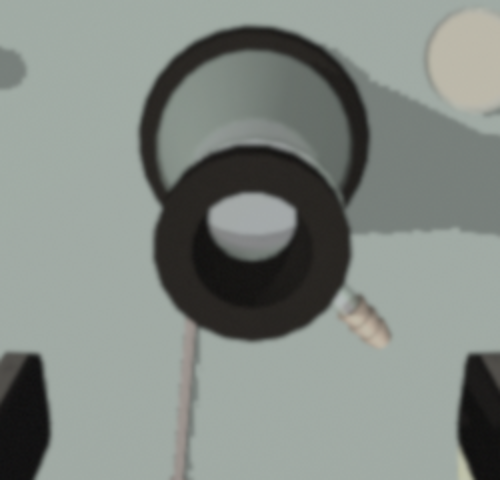

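The large cone is seated flat, with its collar ring even around (326,250).

{"name": "drive_tool", "arguments": {"moves": [0.184,-0.248,0,0,0,0,-1,0.184,-0.248,0,0,0,0,-1,0.184,-0.248,0,0,0,0,-1,0.184,-0.248,0,0,0,0,-1,0.184,-0.248,0.147,0,0,0,-1,0.184,-0.248,0.147,0,0,0,-1,0.184,-0.248,0.147,0,0,0,-1,0.184,-0.248,0.147,0,0,0,-1,0.184,-0.248,0.147,0,0,0,-1]}}

```text
t: 8.48
eef_pos: [0.6197, 0.2252, 0.1165]
orientation: [1.0, 0.0, -0.0, 0.0]
ft_force: [0.4, 0.1, 0.1]
width: 0.0852
gripper_force: 0.0
```

```bash
python3 -c "
from h import *
cone('w5',.036)
z=np.load('w4.npz');p=z['p'];m=np.zeros((480,640),np.uint8);m[215:305,265:390]=255;m[p.max(2)>62]=0
c=max(cv2.findContours(m,0,1)[0],key=cv2.contourArea)[:,0];c=c[(c[:,1]>240)];print('L seated',circ(wcast(z['T'],c,.18),.033),circ(wcast(z['T'],c,.18)))
e=wcast(z['T'],[(277.5,250),(375.5,250),(326,300),(326,201)],.182);print(e.round(4))
"
```

```text
tcp [0.6197 0.2252 0.1165]
(284, 201, 83, 82) [0.6251 0.2263 0.0265]
(201, 307, 22, 23) [0.5674 0.3065 0.0083]
(431, 308, 22, 22) [0.5675 0.1438 0.0081]
L seated [ 0.4361 -0.0229  0.03  ] [ 0.4345 -0.0229  0.0317]
[[ 0.4387  0.0086  0.182 ]
 [ 0.4388 -0.0555  0.182 ]
 [ 0.4026 -0.0231  0.182 ]
 [ 0.4711 -0.023   0.182 ]]
```

{"name": "drive_tool", "arguments": {"moves": [0.004,-0.001,0.06,0,0,0,-1,0.004,-0.001,0.1,0,0,0,-1,0.004,-0.001,0.109,0,0,0,-1,0.004,-0.001,0.109,0,0,0,-1,0.004,-0.001,0.109,0,0,0,1,0.004,-0.001,0.109,0,0,0,1,0.004,-0.001,0.109,0,0,0,1,0.004,-0.001,0.109,0,0,0,1,0.004,-0.001,0.109,0,0,0,1]}}

```text
t: 9.65
eef_pos: [0.6256, 0.2275, 0.0099]
orientation: [1.0, 0.0, 0.002, -0.001]
ft_force: [-0.6, 1.5, 6.9]
width: 0.0524
gripper_force: 41.0
```

{"name": "drive_tool", "arguments": {"moves": [0,0,-0.06,0,0,0,1,0,0,-0.12,0,0,0,1,0,0,-0.18,0,0,0,1,0,0,-0.24,0,0,0,1,-0.188,0.25,-0.24,0,0,0,1,-0.188,0.25,-0.24,0,0,0,1,-0.188,0.25,-0.24,0,0,0,1,-0.188,0.25,-0.24,0,0,0,1,-0.188,0.25,-0.24,0,0,0,1,-0.188,0.25,-0.24,0,0,0,1]}}

```text
t: 10.9
eef_pos: [0.4336, -0.0262, 0.2472]
orientation: [1.0, -0.003, -0.0, 0.001]
ft_force: [0.1, 1.1, -0.3]
width: 0.0523
gripper_force: 42.2
```

```bash
python3 -c "
from h import *
T,p,d=look('w6');print(T[:3,3])
"
```

```text
[ 0.43355732 -0.02615336  0.24721646]
```

View pics/w6.png

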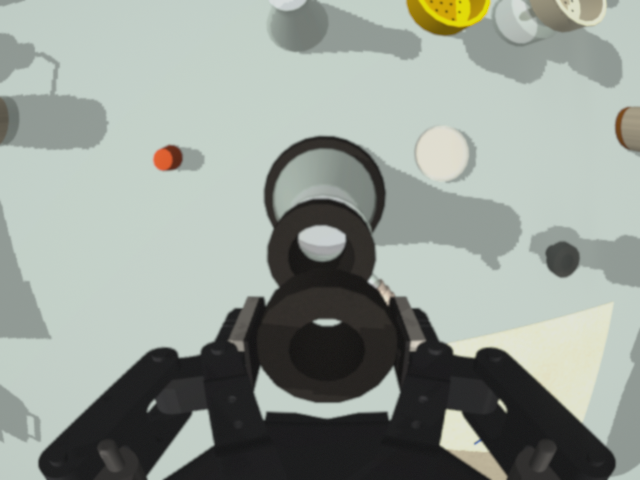

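The medium cone is held level, its collar spanning u 257–400. The seated large cone below spans u 267–376.

Run:
```python
from h import *
T=np.load("w6.npz")["T"]
print("L",wcast(T,[(267,255),(376,255),(321,200)],.182).round(4).tolist())
h=.2472-.0099+.037
e=wcast(T,[(257,345),(400,345),(328,268)],h);print("M",e.round(4).tolist(),circ(e,.027))
```

```text
L [[0.4367, 0.0095, 0.182], [0.4364, -0.0557, 0.182], [0.4698, -0.0232, 0.182]]
M [[0.4341, -0.0001, 0.2743], [0.4338, -0.0536, 0.2743], [0.4653, -0.0267, 0.2743]] [ 0.4383 -0.0269  0.03  ]
```

{"name": "drive_tool", "arguments": {"moves": [0.002,-0.0035,0.03,0,0,0,1,0.002,-0.0035,0.045,0,0,0,1,0.002,-0.0035,0.055,0,0,0,1,0.002,-0.0035,0.062,0,0,0,1,0.002,-0.0035,0.067,0,0,0,1,0.002,-0.0035,0.071,0,0,0,1,0.002,-0.0035,0.074,0,0,0,1,0.002,-0.0035,0.076,0,0,0,1,0.002,-0.0035,0.076,0,0,0,1]}}

```text
t: 12.08
eef_pos: [0.4385, -0.0202, 0.1786]
orientation: [1.0, 0.001, 0.0, 0.0]
ft_force: [-19.0, 4.3, 41.4]
width: 0.0521
gripper_force: 64.6
```

{"name": "drive_tool", "arguments": {"moves": [-0.001,0.001,-0.012,0,0,0,1,-0.002,0.003,-0.012,0,0,0,1,-0.002,0.003,-0.012,0,0,0,1]}}

```text
t: 12.45
eef_pos: [0.4355, -0.0231, 0.1826]
orientation: [1.0, 0.0, -0.0, -0.0]
ft_force: [1.2, 0.7, -2.3]
width: 0.0524
gripper_force: 42.2
```

```bash
python3 -c "
from h import *
T,p,d=look('w7');s=ctrl.get_state();print(T[:3,3],s['ft_force'],s['ft_torque'],s['width'])
p2,_=ctrl.capture('scene');cv2.imwrite('pics/m7.png',np.hstack([cv2.resize(p[150:400,220:440,::-1],(440,500)),cv2.resize(p2[150:275,265:355,::-1],(360,500),interpolation=2)]))
"
```

```text
[ 0.43547943 -0.02314021  0.18258432] [0.29853898 0.44556548 0.08062158] [ 0.00522276  0.02415745 -0.02076579] 0.05224786771493791
```

View pics/m7.png

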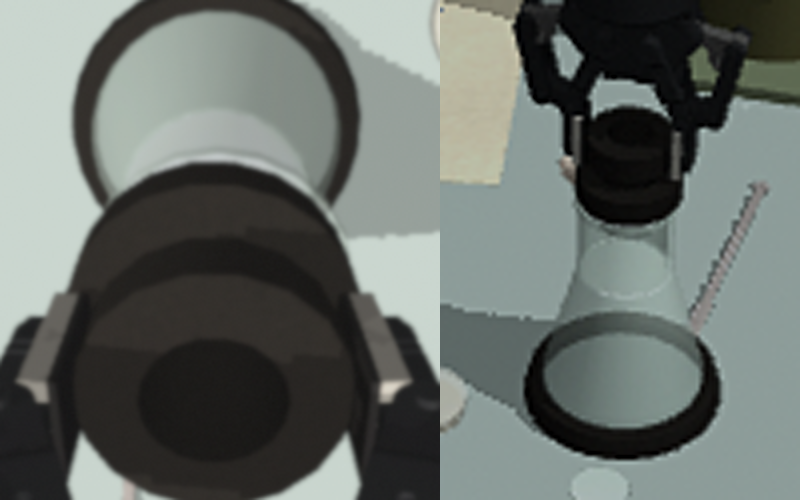

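The large cone is still seated and the medium cone sits upright in it. The early contact was the fingertips meeting the large collar, because I gripped too low. I'll release just above that contact, let the cone drop the last few mm, and check.

{"name": "drive_tool", "arguments": {"moves": [0.001,0,0.002,0,0,0,1,0.001,0,0.002,0,0,0,1,0.001,0,0.002,0,0,0,0,0.001,0,0.002,0,0,0,-0.4,0.001,0,0.002,0,0,0,-0.4,0.001,0,-0.004,0,0,0,-0.4,0.001,0,-0.004,0,0,0,-0.4]}}

```text
t: 13.42
eef_pos: [0.4376, -0.0232, 0.1882]
orientation: [1.0, 0.0, 0.001, 0.0]
ft_force: [0.3, -0.4, -0.2]
width: 0.0597
gripper_force: 0.0
```

```bash
python3 -c "
from h import *
T,p,d=look('w8');s=ctrl.get_state();print(T[:3,3],s['width'])
C=ctrl.get_calibration('wrist');K=C['camera_matrix'];M=T@C['T_tool_cam']
v,u=np.mgrid[0:480,0:640];ok=(p.max(2)<90)&(d>.05)&(u>240)&(u<410)&(v>200)
q=(np.c_[u[ok],v[ok]]-K[:2,2])/K[0,0];th=np.linalg.norm(q,axis=1);r=np.c_[q*np.sinc(th/np.pi)[:,None],np.cos(th)]
P=(r/r[:,2:]*d[ok][:,None])@M[:3,:3].T+M[:3,3]
rr=np.hypot(P[:,0]-.437,P[:,1]+.023)
for a,b in ((.017,.025),(.029,.032)):
    k=(rr>a)&(rr<b)&(P[:,2]>.15);print(a,b,k.sum(),np.percentile(P[k,2],[10,50,90]).round(4))
"
```

```text
[ 0.43755535 -0.02323116  0.1881603 ] 0.05961878357351817
0.017 0.025 9974 [0.1998 0.2012 0.2864]
0.029 0.032 3971 [0.1738 0.1831 0.2185]
```

Depth puts the medium collar's top at 0.201 and the large one's at 0.183, so the medium cone is home. Next is the small cone.

{"name": "drive_tool", "arguments": {"moves": [0,0,-0.05,0,0,0,-0.5,0,0,-0.08,0,0,0,-1,-0.063,0.284,-0.08,0,0,0,-1,-0.063,0.284,-0.08,0,0,0,-1,-0.063,0.284,-0.08,0,0,0,-1,-0.063,0.284,-0.08,0,0,0,-1,-0.063,0.284,0.068,0,0,0,-1,-0.063,0.284,0.068,0,0,0,-1,-0.063,0.284,0.068,0,0,0,-1,-0.063,0.284,0.068,0,0,0,-1]}}

```text
t: 14.72
eef_pos: [0.3723, -0.3057, 0.1167]
orientation: [1.0, -0.0, -0.002, -0.003]
ft_force: [0.6, 0.1, -0.3]
width: 0.0854
gripper_force: 0.0
```

```bash
python3 -c "
from h import *
cone('w9',.036)"
```

```text
tcp [ 0.3723 -0.3057  0.1167]
(305, 216, 63, 65) [ 0.3736 -0.3111  0.0208]
(431, 308, 22, 22) [ 0.3197 -0.3866  0.0082]
(200, 308, 23, 22) [ 0.3191 -0.2233  0.0083]
```

{"name": "drive_tool", "arguments": {"moves": [0.001,0.005,0.06,0,0,0,-1,0.001,0.005,0.09,0,0,0,-1,0.001,0.005,0.098,0,0,0,-1,0.001,0.005,0.098,0,0,0,0,0.001,0.005,0.098,0,0,0,1,0.001,0.005,0.098,0,0,0,1,0.001,0.005,0.098,0,0,0,1,0.001,0.005,0.098,0,0,0,1,0.001,0.005,0.098,0,0,0,1]}}

```text
t: 15.9
eef_pos: [0.3764, -0.3134, 0.023]
orientation: [1.0, 0.0, 0.001, 0.001]
ft_force: [-0.0, 0.8, 6.4]
width: 0.0397
gripper_force: 41.3
```

{"name": "drive_tool", "arguments": {"moves": [0,0,-0.06,0,0,0,1,0,0,-0.12,0,0,0,1,0,0,-0.18,0,0,0,1,0,0,-0.24,0,0,0,1,0.063,-0.29,-0.24,0,0,0,1,0.063,-0.29,-0.24,0,0,0,1,0.063,-0.29,-0.24,0,0,0,1,0.063,-0.29,-0.24,0,0,0,1,0.063,-0.29,-0.24,0,0,0,1,0.063,-0.29,-0.24,0,0,0,1]}}

```text
t: 17.15
eef_pos: [0.4377, -0.0192, 0.2613]
orientation: [1.0, 0.003, 0.0, -0.0]
ft_force: [-0.6, 0.5, 0.3]
width: 0.0393
gripper_force: 40.7
```

```bash
python3 -c "
from h import *
T,p,d=look('w10');print(T[:3,3])
"
```

```text
[ 0.43773166 -0.01917583  0.26129989]
```

View pics/w10.png

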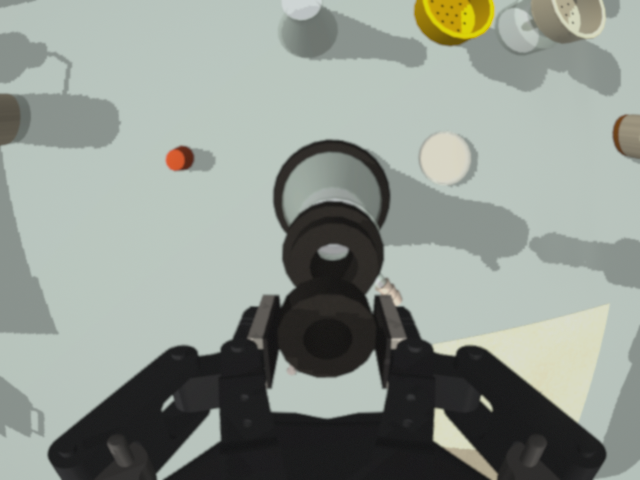

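The small cone is held level at (327,335), with the medium cone's hole near (333,250) below.

{"name": "drive_tool", "arguments": {"moves": [0.002,0.004,0.015,0,0,0,1,0.002,0.004,0.03,0,0,0,1,0.002,0.004,0.038,0,0,0,1,0.002,0.004,0.044,0,0,0,1,0.002,0.004,0.049,0,0,0,1,0.002,0.004,0.053,0,0,0,1,0.002,0.004,0.053,0,0,0,1]}}

```text
t: 18.08
eef_pos: [0.4398, -0.026, 0.2081]
orientation: [1.0, 0.0, -0.0, -0.0]
ft_force: [0.5, -0.2, -0.3]
width: 0.0398
gripper_force: 40.7
```

{"name": "drive_tool", "arguments": {"moves": [0,-0.002,0.002,0,0,0,1,0,-0.002,0.004,0,0,0,1,0,-0.002,0.005,0,0,0,1,0,-0.002,0.005,0,0,0,1]}}

```text
t: 18.58
eef_pos: [0.4403, -0.0242, 0.2039]
orientation: [1.0, 0.0, 0.0, 0.0]
ft_force: [-0.1, 0.4, 2.9]
width: 0.0398
gripper_force: 41.0
```

Light contact comes at the expected height. I'll release and check by depth.

{"name": "drive_tool", "arguments": {"moves": [0,0,0,0,0,0,0.3,0,0,0,0,0,0,-0.3,0,0,0,0,0,0,-0.3,0,0,-0.04,0,0,0,-0.6,0,0,-0.09,0,0,0,-1,0,0,-0.09,0,0,0,-1]}}

```text
t: 19.32
eef_pos: [0.4426, -0.0247, 0.2978]
orientation: [1.0, 0.0, 0.005, 0.001]
ft_force: [0.4, -0.6, -0.3]
width: 0.0854
gripper_force: 0.0
```

```bash
cat >> h.py <<'E'
def cloud(T,p,d,ok):
    C=ctrl.get_calibration('wrist');K=C['camera_matrix'];M=T@C['T_tool_cam'];v,u=np.where(ok&(d>.05))
    q=(np.c_[u,v]-K[:2,2])/K[0,0];th=np.linalg.norm(q,axis=1);r=np.c_[q*np.sinc(th/np.pi)[:,None],np.cos(th)]
    return (r/r[:,2:]*d[v,u][:,None])@M[:3,:3].T+M[:3,3]
E
python3 -c "
from h import *
T,p,d=look('w11');print(T[:3,3])
v,u=np.mgrid[0:480,0:640];P=cloud(T,p,d,(p.max(2)<80)&(u>240)&(u<410)&(v>150)&(v<380))
for h in (.183,.201,.219):
    t=P[abs(P[:,2]-h)<.004];print(h,len(t),((t.min(0)+t.max(0))/2).round(4),(t.max(0)-t.min(0)).round(4))
    for s in (-1,1): print(np.median(t[(t[:,1]+.023)*s>.004,2]).round(4),end=' ')
    print(np.median(t[t[:,0]>.442,2]),np.median(t[t[:,0]<.432,2]))
print(np.percentile(P[:,2],99))
p2,_=ctrl.capture('scene');cv2.imwrite('pics/m11.png',np.hstack([cv2.resize(p[130:380,210:450,::-1],(480,500)),cv2.resize(p2[150:275,270:350,::-1],(320,500),interpolation=2)]))
"
```

```text
[ 0.44260171 -0.02469056  0.2978087 ]
0.183 1360 [ 0.4416 -0.023   0.183 ] [0.0531 0.0635 0.008 ]
0.1827 0.1828 0.18270794026375647 0.1833151166302569
0.201 1394 [ 0.4402 -0.0228  0.201 ] [0.0434 0.0533 0.008 ]
0.2006 0.2006 0.2005539856347593 0.20054299057122352
0.219 2396 [ 0.4367 -0.0232  0.2178] [0.0407 0.0401 0.0056]
0.2184 0.2185 0.21844953294163819 0.21847041289290567
0.2196710314220663
```

View pics/m11.png

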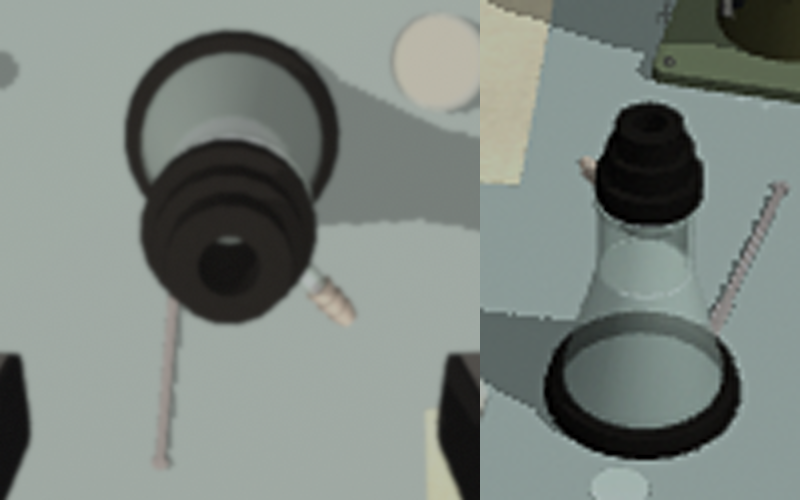

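The three cones are stacked level, with collar tops at 0.183, 0.2005 and 0.2185 and the axis at (0.437, −0.023). Next is the funnel. I'll turn the finger line 45° so it keeps clear of the yellow and purple ones.

{"name": "drive_tool", "arguments": {"moves": [0.203,0.213,0.05,0,0,45,-1,0.203,0.213,0.05,0,0,45,-1,0.203,0.213,0.05,0,0,45,-1,0.203,0.213,0.05,0,0,45,-1,0.203,0.213,0.05,0,0,45,-1,0.203,0.213,0.05,0,0,45,-1,0.203,0.213,0.05,0,0,45,-1,0.203,0.213,0.05,0,0,45,-1]}}

```text
t: 20.42
eef_pos: [0.6424, -0.2357, 0.2436]
orientation: [0.924, -0.382, -0.0, -0.0]
ft_force: [-0.0, 0.1, -0.3]
width: 0.0854
gripper_force: 0.0
```

```bash
python3 -c "
from h import *
T,p,d=look('w12');print(T.round(3))
P=cloud(T,p,d,d<.5)
for nm,c,lo in (('funnel',(.646,-.2375),.115),('yel',(.61,-.133),.07),('pur',(.745,-.273),.07)):
    t=P[(np.hypot(P[:,0]-c[0],P[:,1]-c[1])<.048)&(P[:,2]>lo)&(P[:,2]<.14)]
    if len(t):print(nm,len(t),((t.min(0)+t.max(0))/2).round(4),(t.max(0)-t.min(0)).round(4))
"
```

```text
[[ 0.708 -0.706 -0.     0.642]
 [-0.706 -0.708  0.    -0.236]
 [-0.    -0.    -1.     0.244]
 [ 0.     0.     0.     1.   ]]
funnel 2013 [ 0.6461 -0.2387  0.122 ] [0.0639 0.0638 0.0139]
yel 4302 [ 0.6265 -0.1269  0.0912] [0.0628 0.0635 0.0416]
pur 5619 [ 0.7545 -0.2628  0.0912] [0.064  0.0637 0.0417]
```

View pics/w12.png

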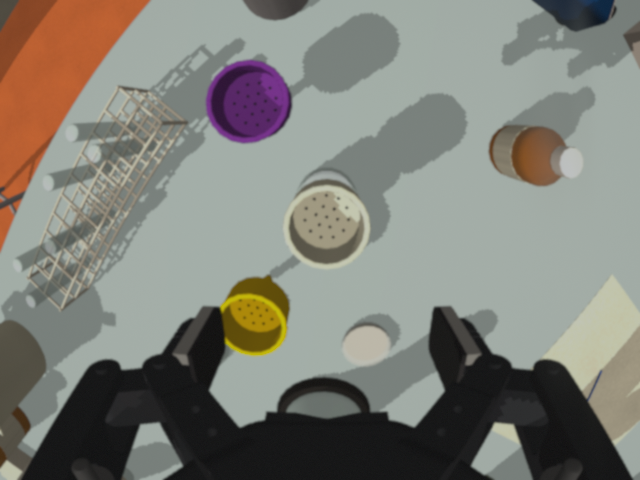

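The white funnel is at (327,226) px, position (0.646, −0.2385). Purple (248,102) and yellow (254,316) both stand clear of the finger line.

{"name": "drive_tool", "arguments": {"moves": [0.0045,0,0.05,0,0,0,-1,0.0045,0,0.09,0,0,0,-1,0.0045,0,0.12,0,0,0,-1,0.0045,0,0.145,0,0,0,-1,0.0045,0,0.163,0,0,0,-1,0.0045,0,0.163,0,0,0,-1]}}

```text
t: 21.22
eef_pos: [0.6451, -0.2391, 0.0792]
orientation: [0.924, -0.382, -0.001, -0.0]
ft_force: [0.7, 0.5, 0.3]
width: 0.0854
gripper_force: 0.0
```

{"name": "drive_tool", "arguments": {"moves": [0.0045,0,0,0,0,0,-0.7,0.001,0,0,0,0,0,-0.4,0.001,0,0,0,0,0,0,0.001,0,0,0,0,0,1,0.001,0,0,0,0,0,1,0.001,0,0,0,0,0,1], "squeeze": 40}}

```text
t: 21.98
eef_pos: [0.649, -0.2423, 0.083]
orientation: [0.924, -0.382, 0.003, 0.0]
ft_force: [1.8, -2.5, 6.3]
width: 0.0602
gripper_force: 43.1
```

{"name": "drive_tool", "arguments": {"moves": [0,0,-0.01,0,0,0,1,0,0,-0.03,0,0,0,1,0,0,-0.06,0,0,0,1,0,0,-0.09,0,0,0,1,0,0,-0.12,0,0,0,1,0,0,-0.16,0,0,0,1,0,0,-0.2,0,0,0,1,0,0,-0.228,0,0,0,1,0,0,-0.228,0,0,0,1]}}

```text
t: 23.1
eef_pos: [0.6481, -0.2411, 0.3127]
orientation: [0.924, -0.382, 0.003, 0.0]
ft_force: [-0.5, -0.1, -1.3]
width: 0.0598
gripper_force: 43.6
```

```bash
python3 -c "
from h import *
s=ctrl.get_state();print(s['eef_pos'],s['width'],s['ft_force'])
a,_=ctrl.capture('scene');b,_=ctrl.capture('side');T,p,d=look('w13')
cv2.imwrite('pics/m13.png',np.vstack([np.hstack([cv2.resize(a[120:320,120:320,::-1],(400,300)),cv2.resize(b[60:260,260:460,::-1],(400,300))]),cv2.resize(p[180:480,120:520,::-1],(800,300))]))
"
```

```text
[ 0.64807816 -0.241124    0.31272803] 0.05979292064486913 [-0.49161134 -0.07404372 -1.25130298]
```

View pics/m13.png

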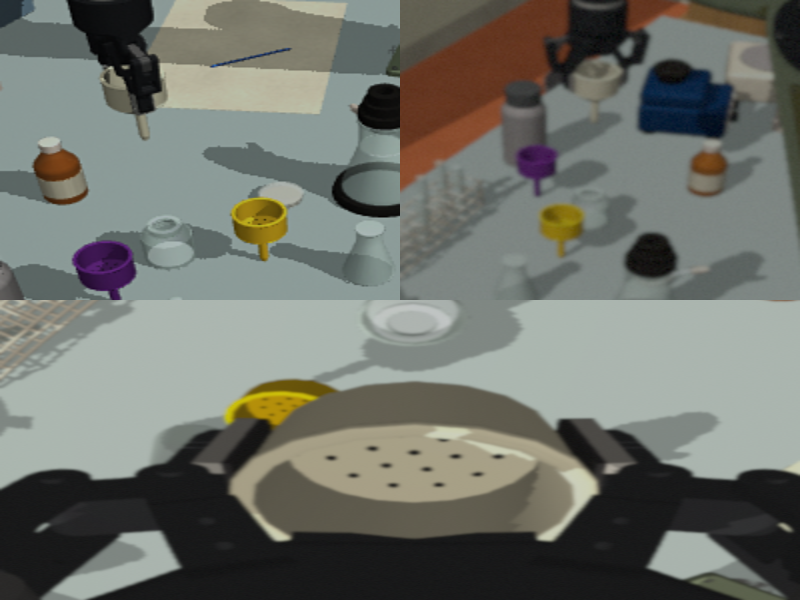

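The funnel is lifted with its stem clear and the jar still standing at (167,240) in the first crop. Next I'll measure the stem's tilt and tip by triangulating the two fixed views.

```bash
cat > stem.py <<'E'
from h import *
def stem(save=None):
    T=tool();out={}
    # expected axis in each view; find bright thin segment rows under the cup
    for n in("scene","side"):
        p,_=ctrl.capture(n);c=ctrl.get_calibration(n);K=c["camera_matrix"];W=np.linalg.inv(c["cam_to_world"])
        pr=lambda X:(lambda q:(K@q)[:2]/q[2])(W[:3,:3]@X+W[:3,3])
        o=T[:3,3]-T[:3,0]*.0045+[0,0,-.008]
        L=[]
        hsv=cv2.cvtColor(p,cv2.COLOR_RGB2HSV).astype(int)
        for s in np.linspace(.02,.056,10):
            u,v=pr(o-[0,0,s]);v=int(round(v));u0=int(u)
            row=p[v,u0-16:u0+17].astype(int);w=(row[:,0]-row[:,2]);k=w>12   # warm (porcelain) against blue-grey bench
            if 2<=k.sum()<=14: L.append((np.mean(np.where(k)[0])+u0-16,v,u-(np.mean(np.where(k)[0])+u0-16)))
        out[n]=np.array(L)
        print(n,np.round(L,1).tolist())
        if save: cv2.imwrite(f"pics/{save}_{n}.png",p[:,:,::-1])
    # each view's stem line + camera centre = plane; stem = intersection
    N=[];D=[]
    for n,L in out.items():
        c=ctrl.get_calibration(n);K=c["camera_matrix"];M=c["cam_to_world"]
        vx,vy,x,y=cv2.fitLine(L[:,:2].astype(np.float32),cv2.DIST_HUBER,0,.01,.01).ravel()
        r=[M[:3,:3]@[(a-K[0,2])/K[0,0],(b-K[1,2])/K[0,0],1] for a,b in((x-20*vx,y-20*vy),(x+20*vx,y+20*vy))]
        m=np.cross(*r);m/=np.linalg.norm(m);N.append(m);D.append(m@M[:3,3])
    d=np.cross(*N);d/=d[2]
    for z in (T[2,3]-.008,T[2,3]-.066):
        print("axis at z",round(z,3),np.linalg.solve(np.array([*N,[0,0,1]]),[*D,z]).round(4))
    print("tilt deg x,y",np.degrees(d[:2]).round(1),"tool frame tilt x,y",np.degrees([d@T[:3,0],d@T[:3,1]]).round(1),"tcp",T[:3,3].round(4))
if __name__=="__main__":import sys;stem(sys.argv[1] if len(sys.argv)>1 else None)
E
python3 stem.py
```

```text
scene [[192.0, 201.0, -1.0], [192.0, 203.0, -0.8], [192.0, 204.0, -0.5], [192.5, 206.0, -0.8], [193.0, 207.0, -1.0], [193.0, 208.0, -0.7], [193.0, 210.0, -0.5], [193.5, 211.0, -0.7], [193.5, 213.0, -0.5], [193.5, 214.0, -0.2]]
side [[357.5, 131.0, -0.3], [357.0, 132.0, 0.2], [357.0, 133.0, 0.1], [357.0, 135.0, 0.1], [357.5, 136.0, -0.5], [357.0, 137.0, -0.0], [357.0, 138.0, -0.0], [357.0, 139.0, -0.1], [357.5, 141.0, -0.6]]
axis at z 0.298 [ 0.6423 -0.2347  0.2982]
axis at z 0.24 [ 0.6414 -0.2367  0.2402]
tilt deg x,y [0.9 2. ] tool frame tilt x,y [-1. -2.] tcp [ 0.646  -0.2402  0.3062]
```

{"name": "drive_tool", "arguments": {"moves": [-0.05,-0.001,-0.01,0,0,0,1,-0.1,-0.002,-0.01,0,0,0,1,-0.15,-0.003,-0.01,0,0,0,1,-0.2,-0.005,-0.01,0,0,0,1,-0.25,-0.006,-0.01,0,0,0,1,-0.28,-0.007,-0.01,0,0,0,1,-0.296,-0.007,-0.01,0,0,0,1,-0.296,-0.007,-0.01,0,0,0,1,-0.296,-0.007,-0.01,0,0,0,1]}}

```text
t: 24.48
eef_pos: [0.4431, -0.0274, 0.3181]
orientation: [0.924, -0.383, 0.0, 0.0]
ft_force: [0.4, -0.3, -1.7]
width: 0.0602
gripper_force: 43.7
```

```bash
python3 stem.py s14; python3 -c "
import cv2,numpy as np
a=cv2.imread('pics/s14_scene.png')[110:235,250:375];b=cv2.imread('pics/s14_side.png')[150:275,325:450]
cv2.imwrite('pics/m14.png',np.hstack([cv2.resize(x,(400,400),interpolation=2) for x in(a,b)]))"
```

```text
scene [[312.5, 157.0, -0.8], [312.0, 158.0, -0.3], [312.0, 160.0, -0.3], [312.0, 161.0, -0.3], [312.0, 163.0, -0.4], [312.0, 164.0, -0.4], [312.0, 165.0, -0.4], [312.0, 167.0, -0.5], [312.0, 168.0, -0.5]]
side [[386.5, 196.0, -0.0], [386.5, 198.0, -0.1], [386.0, 199.0, 0.3], [386.0, 200.0, 0.2], [386.0, 202.0, 0.1], [386.0, 203.0, -0.0], [386.0, 204.0, -0.1], [386.0, 205.0, -0.3], [385.5, 207.0, 0.1]]
axis at z 0.31 [ 0.4398 -0.0232  0.3101]
axis at z 0.252 [ 0.4393 -0.0234  0.2521]
tilt deg x,y [0.4 0.2] tool frame tilt x,y [ 0.2 -0.5] tcp [ 0.4431 -0.0274  0.3181]
```

View pics/m14.png

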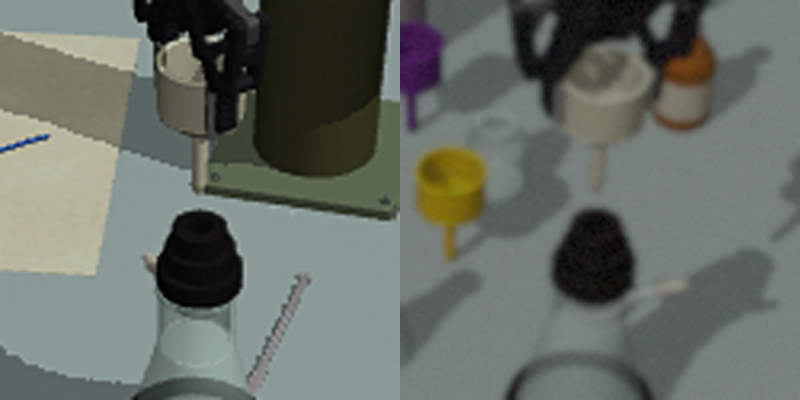

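The stem is upright and centred over the cone hole in both views, at u=312 in scene and u=386 in side. Lowering now.

{"name": "drive_tool", "arguments": {"moves": [-0.001,0,0.015,0,0,0,1,-0.001,0,0.025,0,0,0,1,-0.001,0,0.032,0,0,0,1,-0.001,0,0.038,0,0,0,1,-0.001,0,0.044,0,0,0,1,-0.001,0,0.044,0,0,0,1]}}

```text
t: 25.32
eef_pos: [0.4415, -0.0259, 0.2738]
orientation: [0.924, -0.382, -0.0, 0.0]
ft_force: [0.7, -0.2, -1.1]
width: 0.0602
gripper_force: 43.7
```

{"name": "drive_tool", "arguments": {"moves": [0,0,0.008,0,0,0,1,0,0,0.016,0,0,0,1,0,0,0.024,0,0,0,1,0,0,0.031,0,0,0,1,0,0,0.036,0,0,0,1,0,0,0.04,0,0,0,1,0,0,0.04,0,0,0,1]}}

```text
t: 26.2
eef_pos: [0.4416, -0.0259, 0.2339]
orientation: [0.924, -0.382, -0.0, 0.0]
ft_force: [0.1, -0.5, -1.4]
width: 0.0598
gripper_force: 43.7
```

{"name": "drive_tool", "arguments": {"moves": [0,0,0.002,0,0,0,1,0,0,0.004,0,0,0,1,0,0,0.006,0,0,0,1,0,0,0.007,0,0,0,1,0,0,0.007,0,0,0,1]}}

```text
t: 26.82
eef_pos: [0.4417, -0.026, 0.2272]
orientation: [0.924, -0.382, -0.0, -0.0]
ft_force: [0.9, 0.4, -1.7]
width: 0.0596
gripper_force: 43.7
```

Not touching yet, so I'll creep down.

{"name": "drive_tool", "arguments": {"moves": [0,0,0.001,0,0,0,1,0,0,0.002,0,0,0,1,0,0,0.002,0,0,0,1,0,0,0.002,0,0,0,1]}}

```text
t: 27.32
eef_pos: [0.442, -0.0261, 0.2258]
orientation: [0.924, -0.382, 0.0, -0.0]
ft_force: [-0.5, 1.1, 2.5]
width: 0.06
gripper_force: 44.0
```

Contact made. I'll release gently and retreat straight up.

{"name": "drive_tool", "arguments": {"moves": [0,0,0,0,0,0,-0.5,0,0,0,0,0,0,-1,0,0,0,0,0,0,-1,0,0,0,0,0,0,-1,0,0,-0.02,0,0,0,-1,0,0,-0.05,0,0,0,-1,0,0,-0.1,0,0,0,-1,0,0,-0.12,0,0,0,-1,0,0,-0.12,0,0,0,-1]}}

```text
t: 28.45
eef_pos: [0.4428, -0.0263, 0.3473]
orientation: [0.924, -0.382, 0.002, -0.0]
ft_force: [0.7, 0.3, 0.0]
width: 0.0856
gripper_force: 0.0
```

```bash
python3 -c "
from h import *
T,p,d=look('w15');print(T[:3,3])
P=cloud(T,p,d,d<.4);t=P[(np.hypot(P[:,0]-.438,P[:,1]+.023)<.045)&(P[:,2]>.262)&(P[:,2]<.285)]
print(((t.min(0)+t.max(0))/2).round(4),(t.max(0)-t.min(0)).round(4),np.percentile(t[:,2],[50,95]))
A=np.c_[t[:,:2]-t[:,:2].mean(0),np.ones(len(t))];k=t[:,2]>.266;print(np.linalg.lstsq(A[k],t[k,2],rcond=None)[0])
a,_=ctrl.capture('scene');b,_=ctrl.capture('side')
cv2.imwrite('pics/m15.png',np.hstack([cv2.resize(x[:,:,::-1],(400,300)) for x in(a[100:350,120:453],b[100:350,220:553])]))
"
```

```text
[ 0.44281174 -0.02625323  0.34727106]
[ 0.4388 -0.0219  0.2671] [0.0641 0.0642 0.0102] [0.26971325 0.27096189]
[ 0.00057117 -0.00906915  0.26965886]
```

View pics/m15.png

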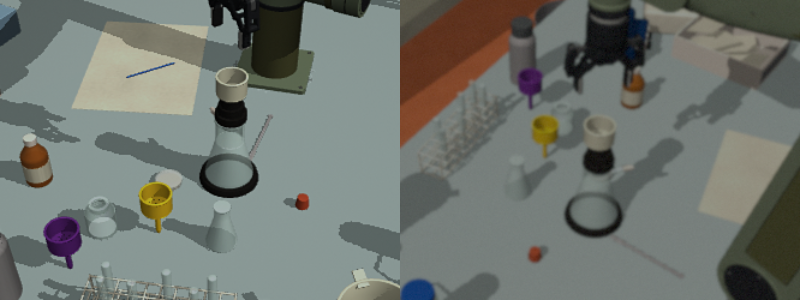

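The funnel rests level on the small cone, its rim at 0.27 m with under 1° of tilt. All the glassware is standing and the gripper is clear.

```bash
python3 -c "
from bench import ctrl
print(ctrl.job_done())"
```

```text
the job is handed in; nothing more can be done
None
```

I seated the large, medium and small cones in the flask's neck in that order and lowered the white funnel upright onto the small one. In the last pictures it rested level with the gripper clear and all the glassware standing; I handed the job in at about 29 s, and no verdict came back.

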